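# Step a decade box up four clicks and switch it in circuit

### The arm

A 6-joint arm with a two-finger parallel gripper is mounted at the origin on a cart in front of the work surface, level with it; the furniture and walls round the work are solid. World frame = base frame: x ahead of the robot, y to its left, z up, the work surface at z = 0. Lengths are in m, angles in rad, forces in N, time in s.
With the tool pointing down it reaches from about 0.375 to 0.9 m from the base axis. Payload 3.1 kg.
Tool frame: the origin (TCP) lies between the finger pads; the fingertips stand 8 mm ahead of it and the grasp point (between the pads) lies 11 mm behind it; z points along the fingers, y is the line along which they close (so a half turn about z gives the same grasp; the last joint's range is limited). The gripper opens to 87 mm and grips with 3 to 60 N. Pads are 19 mm wide; open, the fingers measure 117 mm over their backs; the gripper's body (75 mm by 190 mm) begins 51 mm behind the grasp point.
Start: joints at [0.966, 0.527, 1.433, -0, 1.181, -0.178], TCP at [0.259, 0.569, 0.231] pointing down, gripper open.
Joint ranges: [-3.08, 3.08], [-0.75, 2.2], [0.22, 2.44], [-1.43, 4.57], [0, 2.65], [-2.85, 2.85]. Speed limits (rad/s): [2.79, 2.79, 3.14, 3.14, 3.14, 3.14].

### API

Orientations are given as a unit quaternion [x, y, z, w].
In Python, from rig import robot, vision, job gives the robot as it stands.
- The arm moves only by the shell command python3 -m handwheel 'ROWS' [OPENING] [FORCE]. ROWS is JSON, a list of rows, each a list of 4 numbers: the shift along the tool's x, y, z as a fraction of full scale, then the turn about the tool's z as a fraction of full scale. A call has 1 to 20 rows; each row is the pose to reach, as a shift and turn from the pose commanded when the call began, along the tool's axes at that moment, turning the shorter way round; what a row does not reach only later rows make up. Full scale, the value 1, is 300 mm for a shift and 2 pi rad for a turn. A row lasts 1/12 s, in which the tool goes at most 41.7 mm and 7.16 degrees, less where a joint would pass 70% of its speed; a pose out of reach is approached as far as the arm can. A call with a number of a shift or a turn outside -1 to 1 is refused whole. A call with a gripper value outside its range is refused whole. OPENING is the opening in per cent of the stroke, from 0 (shut) to 100 (fully open), set as the call begins (- or left out, the last holds). The fingers move at their own pace and stop on an object; FORCE is the grip in N (left out, the last holds). Time passes only in rows, so rows that repeat a pose let the fingers close. It gives the time, the measured TCP pose, the force, the opening and the grip force at its end, in the units of the state.
- robot.get_obs(): the state, without advancing time (a new reading comes with each control period).
- vision.camera(name): name is "scene" or "side" or "wrist"; returns a dict with "frame" (384x512x3 uint8, red, green, blue), "K" (3x3 intrinsics, pixels), "k1" (the pictures are not rectified: a ray, as slopes to the right and down, at radius r is drawn at 1 + k1 r^2 times it, then the intrinsics apply), "cam_to_world" (4x4, takes a point from camera to world coordinates); the wrist camera has in their place "hand_eye" (4x4, takes a point from camera to tool coordinates, whose origin is the TCP and whose axes are the flange's). Camera axes: x right, y down, z forward; pixel columns grow to the right and rows downward; lengths in m; the calibration is good to about 2 mm. A picture is of the moment at which its call begins: read the wrist's pose just before it. There is no depth.
- job.hand_in(): hands the job in; it is judged then, once.
Trained networks look in the newest picture that a camera, given by its name, has taken for a name from the list of things; names that differ only in an ending like _2 or _b are one class to them, and where a whole thing is asked for, a point or a joint stands for the part that bears it (a point fixed in the world has none). Each returns a list of dicts, best first, with "conf" (0 to 1); they miss things now and then, are a little off and sometimes report something else, mostly with a low value. They report only what shows in the picture. A call takes as long as a camera call.
- vision.look_for(camera, label): "point" ([row, column] in pixels, amid what is visible of it).
- vision.outline_of(camera, label): "mask" (384x512 bool, what is visible of it) and "point" ([row, column] in pixels, amid what is visible of it).
The state is a dict: "time": time; "q": joint angles; "joint_velocities": joint speeds; "joint_torque": joint torques, N m; "position": TCP position; "tool_rot": TCP orientation; "ft_force": force on the tool from outside, world axes, zero at the start; "moment": the same for the moment, N m; "grip_width": finger opening in m; "grip_force": force on a finger pad.
Only numpy, scipy, OpenCV 4.12 (cv2) and the standard library are available. Lean on these libraries where they do the work, as an engineer would, in place of code of your own. Each camera call takes 0.05 s, during which the arm holds its last target. There are 200 camera calls.

### The job

On the decade resistance box, step the middle dial exactly four clicks clockwise (seen from above) from wherever it stands now, pushing its pointer bar round with a fingertip and never letting it go on to a fifth click; then, with the dial set, flip the toggle switch at the right-hand end of the box over to the rear to put the box in circuit. Only push with gentle fingertip force: do not grip or lift anything, do not turn the two other dials, and leave the small things on and round the box where they are.

Things in the scene. Friction and masses are not known exactly. Their poses are not given: they have to be found in the camera images.
- decade_box: Heavy grey steel box, aluminium top panel, flat on the bench: 170 (x, front to rear) x 360 (y) x 70 mm high. Origin: centre of its underside; +x to its rear, +y left seen from the robot, z up. On the panel, in mm: three alike dials at x -12, y 115 (left), 20 (middle), -75 (right); toggle at x -12, y -143; binding posts 25 high at x 62, y 150, 115, 80; a loose heat sink near the rear edge.
- middle_dial (a joint): Angle, rad, growing clockwise seen from above. Eleven detents 0.5236 (30 deg) apart, from 0 to 5.236, one per engraved tick; stops 0.06 beyond. At 0 the pointer is 150 deg counter-clockwise of box +x. Leaving a detent takes about 0.06 N m (2.5 N square to the bar 24 mm from the axis); past half way the dial snaps ahead into the next and stays. Starts at rest in one of the first five.
- middle_dial_axis (a point): Point on the middle dial's upright axis at the flat top of its bar, 98 mm above the bench (28 mm above the panel).
- middle_dial_tip (a point): Pointer end of the middle dial's bar, 30 mm from its axis, 88 mm above the bench. Dial: black skirt 53 mm across, 8 mm high; across it an upright bar 12 mm thick, from 8 to 28 mm above the panel. White line on the pointer half; its last 4 mm is a rounded nose 8 mm thick. The blunt tail ends 24 mm from the axis. Push a flank of the bar to turn it.
- left_dial_tip (a point): End of the pointer nose of the left dial (alike, 30 mm from its axis). To be left as it is.
- right_dial_tip (a point): End of the pointer nose of the right dial (alike, 30 mm from its axis). To be left as it is.
- toggle (a joint): Lean, rad: 0 = off, leaning to the box's front (23 deg from upright); 0.8 = on, leaning 23 deg to its rear. Hinge parallel to the box's y, 75 mm above the bench. An over-centre spring keeps it at either end: throwing it takes about 3 N at the tip, 5 N 19 mm above the hinge; past upright it snaps over by itself.
- toggle_tip (a point): Tip of the toggle's steel bat: a round lever 34 mm long from its hinge, 10 mm thick at the tip; the tip stands 106 mm above the bench when off or on, 109 mm upright. The nut and bush round its foot rise 8 mm above the panel.
- heat_sink: Loose finned aluminium heat sink, 28 x 36 x 18 mm, lying on the rear of the box's panel. Origin: centre of its underside.
- tip_tinner: Small loose round white tin, 30 mm across, 18 mm high, on the bench in front of the box. Origin: centre of its underside.
- esd_clip: Loose black clip, 9 x 57 x 9 mm, lying on the bench in front of the box. Origin: centre of its underside.
- usb_stick: Loose USB stick, 18 x 53 x 8 mm, on the bench at the left of the box. Origin: centre of its underside.
- wick_reel: Loose flat black reel, 53 x 78 x 9 mm, on the bench at the right of the box. Origin: centre of its underside.
- flux_cleaner: Loose pink bottle, 53 mm across and 94 mm high, on the bench behind the box. Origin: centre of its underside.

How it is judged:
On the way, in this order (a step that is already met when the one before it is completed fails the run):
1. the middle dial stands four clicks clockwise of its start, the toggle still off (distance of middle_dial_tip from where it was at the start of the episode between 0.0482 and 0.0548 m and value of joint middle_dial above 1.92 rad and velocity of joint middle_dial between -0.1 and 0.1 rad/s and value of joint toggle below 0.2 rad), for 0.2 s.
2. the toggle is thrown over to the rear (value of joint toggle above 0.7 rad), for 0.2 s.
At the end, for the whole second after the job is handed in: The middle dial rests four positions (120 degrees, within about 10) clockwise of its start, pointer tip 48.2 to 54.8 mm from where it was; the toggle leans to the rear (over 0.7 rad); the other pointers are within 8 mm and the six loose things within 12 mm of where they were (distance of middle_dial_tip from where it was at the start of the episode between 0.0482 and 0.0548 m and value of joint middle_dial above 1.92 rad and velocity of joint middle_dial between -0.1 and 0.1 rad/s and value of joint toggle above 0.7 rad and distance of each of left_dial_tip, right_dial_tip from where it was at the start of the episode below 0.008 m and distance of each of heat_sink, tip_tinner, esd_clip, usb_stick, wick_reel, flux_cleaner from where it was at the start of the episode below 0.012 m); the robot touches nothing.
It fails at once if the middle dial is turned on past the fourth click, or back by the same amount (more than 138 degrees from its start) (distance of middle_dial_tip from where it was at the start of the episode above 0.056 m).
It fails at once if the toggle is thrown before the dial is set (value of joint toggle above 0.5 rad and not (distance of middle_dial_tip from where it was at the start of the episode between 0.0482 and 0.0548 m and value of joint middle_dial above 1.92 rad)).
It fails at once if the dial or the toggle is gripped or forced (over 30 N between fingers and part) (contact force between the fingers and middle_dial above 30 N or contact force between the fingers and toggle above 30 N).
It fails at once if another dial is turned (distance of any of left_dial_tip, right_dial_tip from where it was at the start of the episode above 0.01 m).
It fails at once if a loose thing is picked up or pushed away (distance of any of heat_sink, tip_tinner, esd_clip, usb_stick, wick_reel, flux_cleaner from where it was at the start of the episode above 0.015 m).
It also fails if it takes over 61 s, if anything falls off the work surface, if the arm or the gripper's body presses on something with over 40 N, if the wrist force passes 120 N, or if a joint passes its speed limit or range.

## Working session

There is one attempt and no reset: what is moved stays moved. The work goes in short steps, Python scripts to look and compute and a shell command to move; the robot and the scene stay as the last step left them, time stands still between calls to the robot, and variables do not carry over. Pictures are saved under pics/ and viewed, at most 12 in all, crops included, and the job is handed in when it is done.

```bash
mkdir -p pics; ls; cat > h.py <<'E'
import numpy as np,cv2
from rig import robot,vision,job
from scipy.spatial.transform import Rotation as R
def T(cam,c,obs=None):
    if 'cam_to_world' in c: return np.array(c['cam_to_world'])
    o=obs; M=np.eye(4); M[:3,:3]=R.from_quat(o['tool_rot']).as_matrix(); M[:3,3]=o['position']
    return M@np.array(c['hand_eye'])
def ray(c,M,rc):
    K=np.array(c['K']); p=cv2.undistortPoints(np.array([[[rc[1],rc[0]]]],float),K,np.array([c['k1'],0,0,0.])).ravel()
    return M[:3,3],M[:3,:3]@np.array([p[0],p[1],1])
def onz(c,M,rc,z):
    o,d=ray(c,M,rc); return o+d*(z-o[2])/d[2]
def proj(c,M,P):
    q=np.linalg.inv(M)@np.append(P,1); s=q[:2]/q[2]; s=s*(1+c['k1']*(s@s)); K=np.array(c['K'])
    return K[0,0]*s[0]+K[0,2],K[1,1]*s[1]+K[1,2]
E
python3 - <<'E'
from h import *
o=robot.get_obs(); print(o['position'],o['tool_rot'],o['grip_width'],o['time'])
for n in ['scene','side','wrist']:
    o=robot.get_obs();c=vision.camera(n); M=T(n,c,o)
    cv2.imwrite(f'pics/{n}0.png',c['frame'][:,:,::-1]); print(n,M[:3,3].round(3),M[:3,2].round(2),c['K'][0][0])
    np.save(n+'0M.npy',M)
    for l,z in [('decade_box',.07),('middle_dial_tip',.088),('middle_dial_axis',.098),('left_dial_tip',.088),('right_dial_tip',.088),('toggle_tip',.106),('heat_sink',.079),('tip_tinner',.009),('esd_clip',.005),('usb_stick',.004),('wick_reel',.005),('flux_cleaner',.047)]:
        for d in vision.look_for(n,l)[:3]: print(' ',l,round(d['conf'],2),np.round(d['point']),onz(c,M,d['point'],z)[:2].round(4))
E
```

```text
pics
[0.25825062 0.56834206 0.22956912] [ 2.11741172e-01  9.77325139e-01 -1.03391631e-03 -4.22815529e-04] 0.08689953087354373 0.0
scene [ 0.001 -0.379  0.648] [ 0.58  0.49 -0.66] 355.31268886343145
  middle_dial_tip 0.62 [209. 276.] [ 0.4663 -0.0475]
  middle_dial_axis 0.6 [207. 276.] [ 0.4628 -0.0493]
  left_dial_tip 0.57 [191. 247.] [0.469  0.0423]
  left_dial_tip 0.42 [275. 279.] [ 0.3316 -0.162 ]
  right_dial_tip 0.81 [224. 313.] [ 0.4842 -0.1351]
  toggle_tip 0.69 [275. 283.] [ 0.3256 -0.173 ]
  heat_sink 0.57 [202. 322.] [ 0.563  -0.1099]
  tip_tinner 0.69 [196. 200.] [0.4367 0.1824]
  tip_tinner 0.65 [275. 283.] [ 0.3839 -0.1369]
  tip_tinner 0.64 [286. 376.] [ 0.4893 -0.3056]
  esd_clip 0.38 [246. 221.] [0.356  0.0237]
  esd_clip 0.37 [285. 376.] [ 0.4935 -0.3026]
  usb_stick 0.74 [208. 278.] [0.544 0.001]
  usb_stick 0.68 [193. 197.] [0.4452 0.2011]
  usb_stick 0.55 [225. 315.] [ 0.5567 -0.1043]
  wick_reel 0.66 [284. 380.] [ 0.5013 -0.3085]
  wick_reel 0.29 [194. 199.] [0.4459 0.1937]
  flux_cleaner 0.77 [180. 303.] [ 0.6346 -0.0107]
side [ 0.035 -0.671  0.476] [ 0.49  0.78 -0.39] 406.138086561901
  decade_box 0.74 [250. 288.] [ 0.4505 -0.141 ]
  middle_dial_axis 0.59 [224. 271.] [ 0.4515 -0.0778]
  left_dial_tip 0.52 [206. 248.] [0.4661 0.0363]
  right_dial_tip 0.84 [241. 303.] [ 0.4749 -0.1519]
  toggle_tip 0.51 [250. 321.] [ 0.4651 -0.2147]
  heat_sink 0.56 [227. 321.] [ 0.5573 -0.1107]
  tip_tinner 0.55 [286. 255.] [ 0.3822 -0.134 ]
  esd_clip 0.38 [254. 208.] [0.357 0.02 ]
  esd_clip 0.29 [288. 253.] [ 0.3776 -0.1326]
  usb_stick 0.39 [216. 207.] [0.4358 0.1872]
  wick_reel 0.87 [321. 360.] [ 0.4875 -0.3035]
  flux_cleaner 0.62 [210. 316.] [0.6461 0.0084]
wrist [0.183 0.603 0.385] [ 0.27 -0.12 -0.96] 266.9733746968818
```

```bash
python3 - <<'E'
import cv2
a=cv2.imread('pics/scene0.png')[160:310,180:400];cv2.imwrite('pics/sc.png',cv2.resize(a,(792,540),interpolation=cv2.INTER_CUBIC))
E
```

```text
(no output)
```

View pics/sc.png

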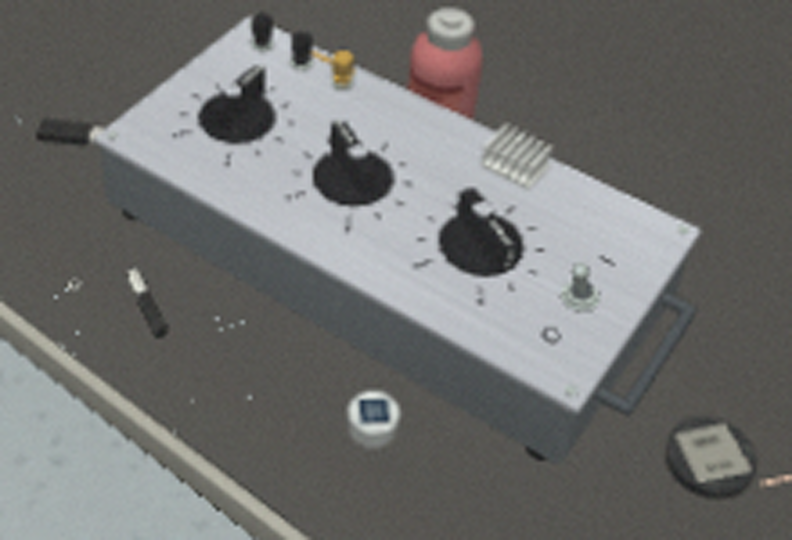

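```bash
python3 - <<'E'
from h import *
c=vision.camera('scene');M=T('scene',c)
px=[(209.2,198.3),(249.4,164.7),(340.3,273.9),(373.9,224.4)]
W=np.array([onz(c,M,(r,k),.07)[:2] for k,r in px]);print(W.round(4))
L=np.array([(-.085,.18),(.085,.18),(-.085,-.18),(.085,-.18)])
ctr=W.mean(0);U,S,V=np.linalg.svd((L).T@(W-ctr));Rm=(U@V).T;yaw=np.arctan2(Rm[1,0],Rm[0,0]);print(ctr,np.degrees(yaw),((W-ctr)@Rm-L).round(4))
for n,l in [('mid',(-.012,.02)),('left',(-.012,.115)),('right',(-.012,-.075)),('tog',(-.012,-.143))]:print(n,(ctr+Rm@np.array(l)).round(4))
o=robot.get_obs();Rt=R.from_quat(o['tool_rot']).as_matrix()
for tgt in [(ctr[0]-.0,ctr[1],.33)]:
  print((Rt.T@(np.array(tgt)-o['position'])/.3).round(3))
E
```

```text
[[ 0.4058  0.1065]
 [ 0.5684  0.1213]
 [ 0.4223 -0.244 ]
 [ 0.5878 -0.2337]]
[ 0.49609232 -0.06247266] 3.178219619111766 [[ 0.0042 -0.0063]
 [-0.0026 -0.0005]
 [ 0.0013  0.0028]
 [-0.0029  0.004 ]]
mid [ 0.483  -0.0432]
left [0.4777 0.0517]
right [ 0.4883 -0.138 ]
tog [ 0.492  -0.2059]
[-1.592 -1.588 -0.331]
```

```bash
python3 -m handwheel '[[0,0,-0.14,0],[0,0,-0.28,0],[0,0,-0.3,0],[-0.1,-0.1,-0.3,0],[-0.2,-0.2,-0.3,0],[-0.3,-0.3,-0.3,0],[-0.4,-0.4,-0.3,0],[-0.5,-0.5,-0.3,0],[-0.6,-0.6,-0.3,0],[-0.7,-0.7,-0.3,0],[-0.8,-0.8,-0.3,0],[-0.9,-0.9,-0.3,0],[-0.9,-0.9,-0.3,0]]' 41
python3 -m handwheel '[[-0.1,-0.1,0,0.01],[-0.2,-0.2,0,0.025],[-0.3,-0.3,0,0.04],[-0.4,-0.4,0,0.055],[-0.5,-0.5,0,0.07],[-0.6,-0.6,0,0.07],[-0.69,-0.69,0,0.07],[-0.69,-0.69,0,0.07],[-0.69,-0.69,0,0.07]]'
python3 - <<'E'
from h import *
o=robot.get_obs();c=vision.camera('wrist');M=T('wrist',c,o)
print(o['position'],o['tool_rot'],o['grip_width'],o['q'],M[:3,3],M[:3,2])
f=c['frame'][:,:,::-1];cv2.imwrite('pics/w1.png',f)
np.savez('w1.npz',M=M,K=c['K'],k1=c['k1'])
for l,z in [('middle_dial_tip',.088),('middle_dial_axis',.098),('left_dial_tip',.088),('right_dial_tip',.088),('toggle_tip',.106),('heat_sink',.079)]:
  for d in vision.look_for('wrist',l)[:3]: print(' ',l,round(d['conf'],2),np.round(d['point']),onz(c,M,d['point'],z)[:2].round(4))
cv2.imwrite('pics/w1b.png',cv2.resize(f,(800,600),interpolation=cv2.INTER_CUBIC))
E
```

```text
time: 3.08
position: [0.3949, 0.2065, 0.3209]
tool_rot: [0.215, 0.977, -0.001, 0.001]
ft_force: [-0.8, 0.7, -0.9]
grip_width: 0.0361
grip_force: 0.0
time: 3.83
position: [0.4963, -0.0644, 0.3203]
tool_rot: [0.422, 0.907, 0.0, 0.0]
ft_force: [0.2, 1.1, -0.8]
grip_width: 0.0359
grip_force: 0.0
[ 0.49627659 -0.06444713  0.32033035] [4.21671910e-01 9.06748449e-01 2.21346832e-04 4.73640894e-05] 0.035855246599451794 [-3.53066155e-01  2.54285251e-01  1.61868719e+00  4.54006280e-04
  1.26848947e+00 -1.05342083e+00] [ 0.4423088  -0.00144029  0.47465885] [ 0.19110386 -0.22679153 -0.95501043]
  middle_dial_tip 0.63 [149. 262.] [ 0.4829 -0.0365]
  middle_dial_axis 0.6 [147. 259.] [ 0.4773 -0.0371]
  left_dial_tip 0.57 [ 93. 301.] [0.4747 0.0545]
  right_dial_tip 0.75 [195. 222.] [ 0.4818 -0.13  ]
  right_dial_tip 0.49 [212. 265.] [ 0.5505 -0.1084]
  heat_sink 0.85 [214. 269.] [ 0.5587 -0.1094]
  heat_sink 0.2 [231. 193.] [ 0.4849 -0.2111]
```

View pics/w1b.png

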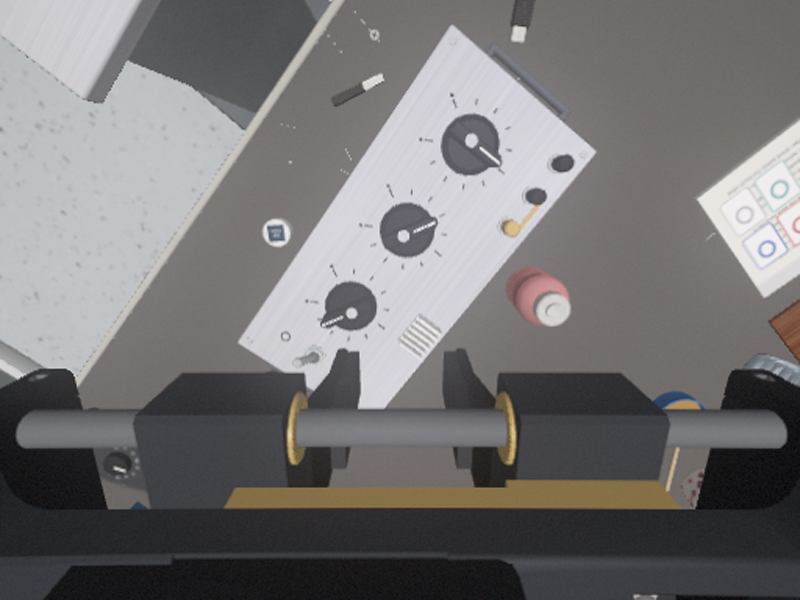

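```bash
python3 - <<'E'
from h import *
d=np.load('w1.npz');M=d['M'];c=dict(K=d['K'],k1=float(d['k1']))
s=384/600
f=lambda x,y,z:onz(c,M,((y+.5)*s-.5,(x+.5)*s-.5),z)
W=np.array([f(*p,.07)[:2] for p in [(452,26),(596,152),(239,344)]]);print(W.round(4), (W[1]-W[0]),(W[2]-W[0]))
v=W[0]-W[2];yaw=np.arctan2(-v[0],v[1]);ctr=(W[1]+W[2])/2;print(ctr,np.degrees(yaw))
Rm=np.array([[np.cos(yaw),-np.sin(yaw)],[np.sin(yaw),np.cos(yaw)]])
for n,l in [('mid',(-.012,.02)),('left',(-.012,.115)),('right',(-.012,-.075)),('tog',(-.012,-.143))]:print(n,(ctr+Rm@np.array(l)).round(4))
print('skirt centres mid/left/right',[f(*p,.078)[:2].round(4) for p in [(407,230),(470,144.5),(351,306)]])
print('caps',[f(*p,.098)[:2].round(4) for p in [(403,236),(472,140),(351,313)]])
a=f(403,236,.098);b=f(436,221,.098);print('pointer',np.degrees(np.arctan2(b[1]-a[1],b[0]-a[0])-yaw))
a=f(407,230,.0);print('toggle tip',f(300,362,.106),f(318,352,.106))
E
```

```text
[[ 0.3999  0.1151]
 [ 0.5669  0.1259]
 [ 0.4233 -0.242 ]] [0.16695471 0.01077664] [ 0.02341678 -0.35713522]
[ 0.49508498 -0.05804355] 3.751422569260594
mid [ 0.4818 -0.0389]
left [0.4756 0.0559]
right [ 0.488  -0.1337]
tog [ 0.4925 -0.2015]
skirt centres mid/left/right [array([ 0.4801, -0.0376]), array([0.4741, 0.056 ]), array([ 0.4862, -0.1311])]
caps [array([ 0.4789, -0.0422]), array([0.4714, 0.0567]), array([ 0.4883, -0.1301])]
pointer 60.753955952949525
toggle tip [ 0.48049762 -0.19852755  0.106     ] [ 0.48749921 -0.17889472  0.106     ]
```

```bash
python3 - <<'E'
import cv2
a=cv2.imread('pics/w1.png')
cv2.imwrite('pics/w1c.png',cv2.resize(a[70:250,140:400],(780,540),interpolation=cv2.INTER_CUBIC))
E
```

```text
(no output)
```

View pics/w1c.png

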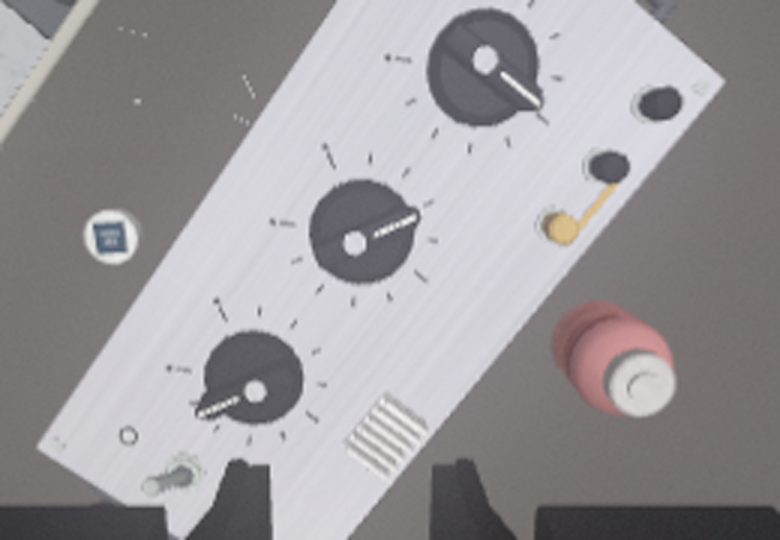

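```bash
python3 -m handwheel '[[0.05,0.005,0.05,-0.019],[0.096,0.012,0.1,-0.038],[0.096,0.012,0.15,-0.057],[0.096,0.012,0.2,-0.076],[0.096,0.012,0.25,-0.095],[0.096,0.012,0.3,-0.114],[0.096,0.012,0.35,-0.133],[0.096,0.012,0.4,-0.152],[0.096,0.012,0.45,-0.171],[0.096,0.012,0.5,-0.19],[0.096,0.012,0.55,-0.209],[0.096,0.012,0.6,-0.228],[0.096,0.012,0.633,-0.25],[0.096,0.012,0.633,-0.25],[0.096,0.012,0.633,-0.25]]'
python3 - <<'E'
from h import *
o=robot.get_obs();c=vision.camera('wrist');M=T('wrist',c,o)
print(o['position'],o['tool_rot'],o['q'][5]); np.savez('w2.npz',M=M)
a=c['frame'][:,:,::-1];cv2.imwrite('pics/w2.png',a)
for nm,P in [('axis',(.4805,-.040,.098)),('tcptip',np.array(o['position'])-[0,0,.008])]:print(nm,proj(c,M,np.array(P)))
for n in ['middle_dial_axis','middle_dial_tip']:
  for d in vision.look_for('wrist',n)[:2]:print(n,d['conf'],d['point'],onz(c,M,d['point'],.098))
cv2.imwrite('pics/w2b.png',cv2.resize(a,(800,600),interpolation=cv2.INTER_CUBIC))
E
```

```text
time: 5.43
position: [0.4793, -0.0378, 0.1306]
tool_rot: [-0.344, 0.939, 0.0, -0.0]
ft_force: [0.3, 0.4, -0.0]
grip_width: 0.0354
grip_force: 0.0
[ 0.47930916 -0.03775587  0.13056296] [-3.44222249e-01  9.38888069e-01  3.19617662e-04 -3.68205908e-04] -2.5852812230771804
axis (np.float64(251.67607537730922), np.float64(223.15886741703116))
tcptip (np.float64(254.7606859063337), np.float64(238.65060859767598))
middle_dial_axis 0.95 [214.3, 254.1] [ 0.47379252 -0.04324473  0.098     ]
middle_dial_tip 0.72 [209.6, 255.2] [ 0.47037997 -0.04504508  0.098     ]
```

View pics/w2b.png

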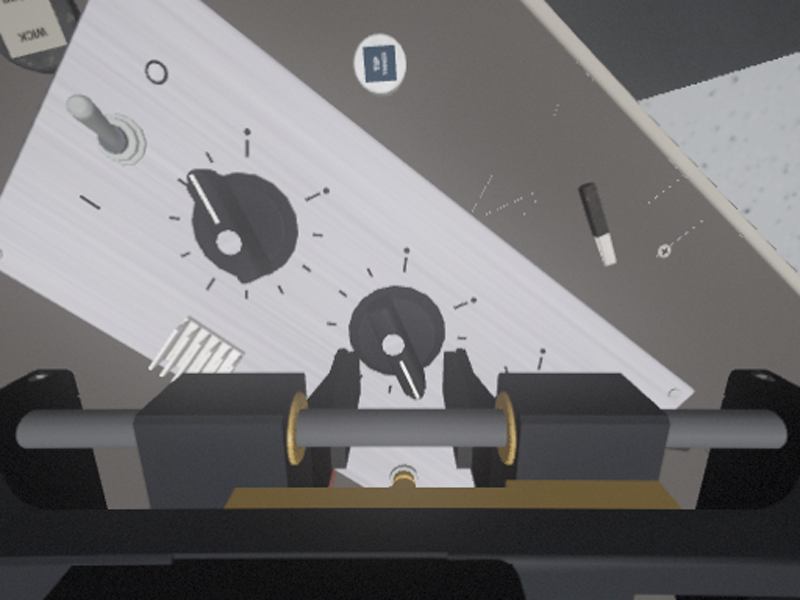

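```bash
python3 -m handwheel '[[0.004,-0.004,0,0],[0.008,-0.008,0,0],[0.008,-0.008,0.02,0],[0.008,-0.008,0.04,0],[0.008,-0.008,0.06,0],[0.008,-0.008,0.08,0],[0.008,-0.008,0.1,0],[0.008,-0.008,0.12,0],[0.008,-0.008,0.128,0],[0.008,-0.008,0.128,0]]'
python3 - <<'E'
from h import *
o=robot.get_obs();c=vision.camera('wrist');M=T('wrist',c,o)
print(o['position'],o['tool_rot'],o['ft_force'],o['moment'])
a=c['frame'][:,:,::-1]
for nm,P in [('axis',(.479,-.041,.098)),('tcptip',np.array(o['position'])-[0,0,.008])]:print(nm,proj(c,M,np.array(P)))
cv2.imwrite('pics/w3.png',cv2.resize(a[160:330,150:370],(792,612))[:600])
E
```

```text
time: 6.42
position: [0.4787, -0.0417, 0.0913]
tool_rot: [-0.345, 0.939, 0.001, -0.001]
ft_force: [1.1, -1.2, -0.7]
grip_width: 0.0357
grip_force: 0.0
[ 0.47870555 -0.04166561  0.09133767] [-3.44814619e-01  9.38670301e-01  6.14125664e-04 -7.52762723e-04] [ 1.11807809 -1.20225421 -0.71057012] [0.06217341 0.03237508 0.00051908]
axis (np.float64(255.1447111973905), np.float64(250.45891292285415))
tcptip (np.float64(254.74946456776928), np.float64(238.65510229283694))
```

View pics/w3.png

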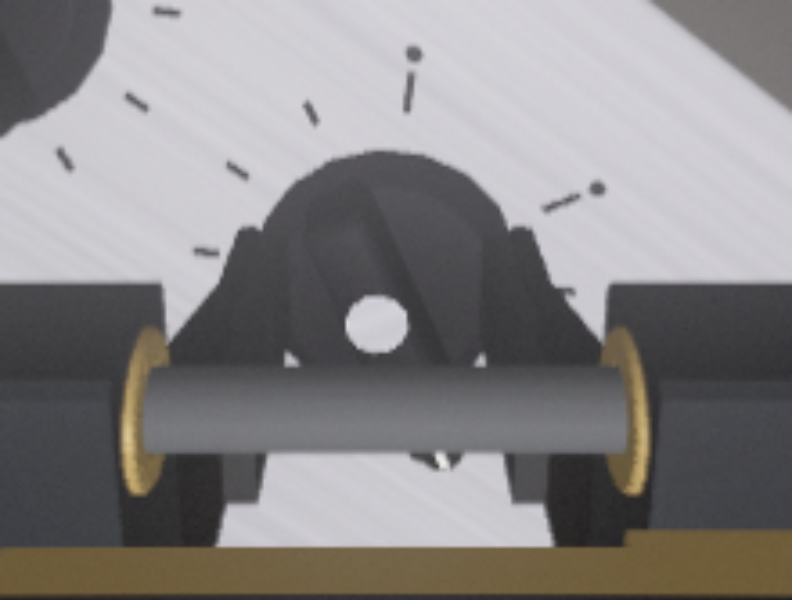

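```bash
python3 -m handwheel '[[0,0,0,0.011],[0,0,0,0.022],[0,0,0,0.033],[0,0,0,0.044],[0,0,0,0.055],[0,0,0,0.066],[0,0,0,0.077],[0,0,0,0.088],[0,0,0,0.099],[0,0,0,0.11],[0,0,0,0.121],[0,0,0,0.132],[0,0,0,0.143],[0,0,0,0.154],[0,0,0,0.165],[0,0,0,0.176],[0,0,0,0.187],[0,0,0,0.198],[0,0,0,0.21],[0,0,0,0.21]]'
cat > look.py <<'E'
from h import *
import sys
o=robot.get_obs();c=vision.camera('wrist');M=T('wrist',c,o)
r=np.array(o['tool_rot']);print(o['position'],'ytool',np.degrees(np.arctan2(r[1]**2-r[0]**2,2*r[0]*r[1])),o['ft_force'],o['moment'])
a=c['frame'][:,:,::-1]
print('axis',proj(c,M,np.array((.479,-.041,.098))))
cap=np.array((.479,-.041,0))
for ang in range(90,-120,-30):
  t=np.radians(ang+3.7); print(ang,np.round(proj(c,M,cap+[.03*np.cos(t),.03*np.sin(t),.088])),end=' ')
cv2.imwrite(f'pics/{sys.argv[1]}.png',cv2.resize(a[160:330,150:370],(792,612))[:600])
E
python3 look.py w4
```

```text
time: 8.13
position: [0.4791, -0.0415, 0.0925]
tool_rot: [0.303, 0.953, 0.0, -0.0]
ft_force: [-0.3, 1.1, 0.4]
grip_width: 0.0354
grip_force: 0.7
[ 0.4791472  -0.04147388  0.09254552] ytool 54.66896096201725 [-0.33211657  1.13396252  0.37316059] [0.24360229 0.06251812 0.01141814]
axis (np.float64(257.5599810318112), np.float64(248.87189797627087))
90 [294. 215.] 60 [303. 235.] 30 [299. 256.] 0 [285. 272.] -30 [264. 280.] -60 [242. 278.] -90 [223. 266.]
```

View pics/w4.png

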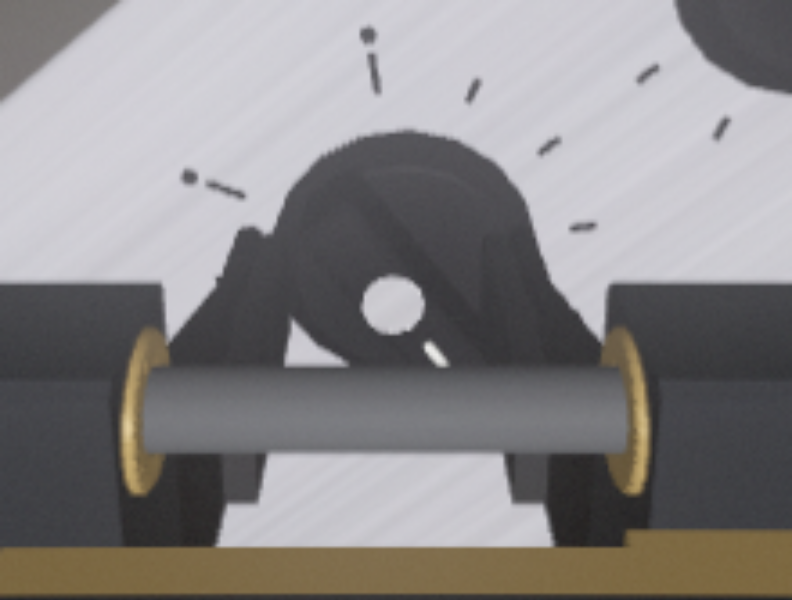

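```bash
python3 - <<'E'
from h import *
o=robot.get_obs();c=vision.camera('wrist');M=T('wrist',c,o)
P=[onz(c,M,(160+y/3.6,150+x/3.6),.098) for x,y in [(393,305),(426,344),(447,366),(349,180),(384,180),(480,300)]]
for p in P:print(p.round(4))
an=lambda a,b:np.degrees(np.arctan2(*(b-a)[1::-1]))-3.7
print(an(P[0],P[1]),an(P[0],P[2]),'edge',an(P[4],P[5]))
E
```

```text
[ 0.4772 -0.0386  0.098 ]
[ 0.4868 -0.0382  0.098 ]
[ 0.4925 -0.0377  0.098 ]
[ 0.4542 -0.0313  0.098 ]
[ 0.4575 -0.0266  0.098 ]
[ 0.4851 -0.0258  0.098 ]
-1.5029540955929588 -0.24891522479456984 edge -2.0185481119628585
```

```bash
python3 -m handwheel '[[0,0,0,0.011],[0,0,0,0.022],[0,0,0,0.033],[0,0,0,0.044],[0,0,0,0.055],[0,0,0,0.066],[0,0,0,0.077],[0,0,0,0.088],[0,0,0,0.099],[0,0,0,0.11],[0,0,0,0.12],[0,0,0,0.13],[0,0,0,0.138],[0,0,0,0.146],[0,0,0,0.154],[0,0,0,0.16],[0,0,0,0.16],[0,0,0,0.16]]'
python3 look.py w5
```

```text
time: 9.73
position: [0.4797, -0.0419, 0.0924]
tool_rot: [0.724, 0.69, 0.0, 0.0]
ft_force: [0.3, 0.8, 0.1]
grip_width: 0.0358
grip_force: 0.7
[ 0.47966911 -0.04187248  0.09238906] ytool -2.7349688855972403 [0.31464306 0.83018431 0.12572451] [ 0.17872435 -0.13524726  0.04274392]
axis (np.float64(257.4514839707429), np.float64(247.05246154859424))
90 [252. 197.] 60 [277. 200.] 30 [295. 214.] 0 [303. 235.] -30 [298. 256.] -60 [283. 271.] -90 [262. 279.]
```

View pics/w5.png

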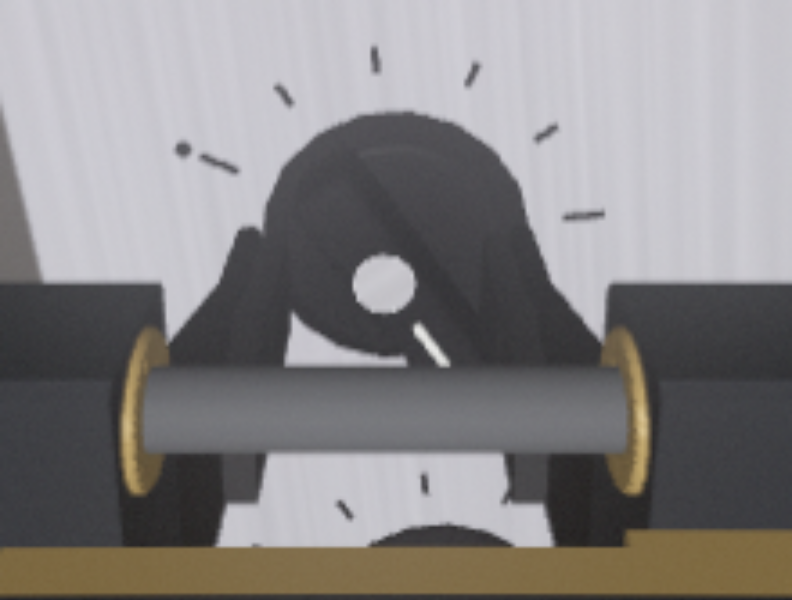

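```bash
python3 - <<'E'
from h import *
o=robot.get_obs();c=vision.camera('wrist');M=T('wrist',c,o)
P=[onz(c,M,(160+y/3.6,150+x/3.6),.098) for x,y in [(384,284),(417,325),(447,366),(352,155),(480,320)]]
an=lambda a,b:np.degrees(np.arctan2(*(b-a)[1::-1]))-3.7
print(P[0],an(P[0],P[1]),an(P[0],P[2]),'edge',an(P[3],P[4]))
E
```

```text
[ 0.47875103 -0.03534817  0.098     ] -60.39118200079394 -61.64508733777702 edge -60.60770381379102
```

```bash
python3 -m handwheel '[[0,0,0,-0.012],[0,0,0,-0.024],[0,0,0,-0.036],[0,0,-0.03,-0.036],[0,0,-0.07,-0.036],[0,0,-0.11,-0.036],[0,0,-0.15,-0.036],[0,0,-0.15,-0.018]]'
python3 -m handwheel '[[0,0,0,0],[-0.09,-0.02,0,0],[-0.18,-0.04,0,0],[-0.27,-0.06,0,0],[-0.36,-0.08,0,0],[-0.45,-0.1,0,0],[-0.52,-0.12,0,0],[-0.52,-0.12,0,0],[-0.52,-0.12,0,0]]' 0 
python3 - <<'E'
from h import *
o=robot.get_obs();print(o['position'],o['tool_rot'],o['grip_width'])
for n in ['wrist','scene','side']:
  o=robot.get_obs();c=vision.camera(n);M=T(n,c,o)
  for l in ['toggle_tip','toggle']:
    for d in vision.look_for(n,l)[:2]:print(n,l,round(d['conf'],2),d['point'],onz(c,M,d['point'],.1))
  a=c['frame'][:,:,::-1]
  print('tip,tcptip',proj(c,M,np.array((.477,-.203,.106))),proj(c,M,np.array(o['position'])-[0,0,.008]))
  cv2.imwrite(f'pics/{n}6.png',a)
s=cv2.imread('pics/side6.png')[190:300,230:390];w=cv2.imread('pics/scene6.png')[180:290,250:410]
cv2.imwrite('pics/c6.png',cv2.resize(np.hstack([s,w]),(800,275),interpolation=cv2.INTER_CUBIC))
E
```

```text
time: 10.5
position: [0.4806, -0.0425, 0.1398]
tool_rot: [0.685, 0.728, 0.001, 0.002]
ft_force: [0.6, -0.4, -0.2]
grip_width: 0.0356
grip_force: 0.0
time: 11.25
position: [0.4528, -0.2008, 0.1372]
tool_rot: [0.685, 0.729, -0.0, -0.0]
ft_force: [-0.3, 1.1, -0.7]
grip_width: 0.0004
grip_force: 0.0
[ 0.45275121 -0.20075306  0.13720319] [ 6.84915765e-01  7.28622205e-01 -3.53504307e-05 -2.77238851e-04] 0.00036756762813982673
wrist toggle_tip 0.59 [222.7, 298.0] [ 0.4837731  -0.20011405  0.1       ]
wrist toggle 0.62 [222.1, 293.8] [ 0.48046411 -0.1998148   0.1       ]
tip,tcptip (np.float64(289.8739229983282), np.float64(228.8705861187354)) (np.float64(258.3605263305197), np.float64(238.42653726066848))
scene toggle_tip 0.31 [191.8, 247.6] [0.45877712 0.03035534 0.1       ]
tip,tcptip (np.float64(339.6969194397956), np.float64(235.45515918156812)) (np.float64(333.39367050855645), np.float64(233.62059080421255))
side toggle_tip 0.39 [249.1, 321.8] [ 0.4743017  -0.20664045  0.1       ]
side toggle 0.69 [255.4, 207.5] [ 0.28893261 -0.12459643  0.1       ]
side toggle 0.67 [215.2, 325.6] [ 0.57101767 -0.10558609  0.1       ]
tip,tcptip (np.float64(321.9156090461694), np.float64(244.8850466118334)) (np.float64(310.9675687804762), np.float64(235.67447929014497))
```

View pics/c6.png

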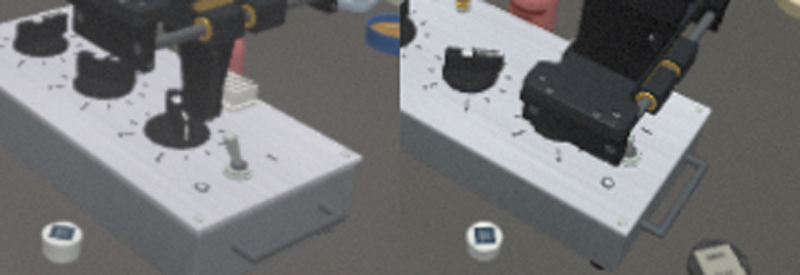

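```bash
python3 -m handwheel '[[-0.004,-0.03,0,0],[-0.005,-0.045,0,0],[-0.005,-0.045,0.04,0],[-0.005,-0.045,0.08,0],[-0.005,-0.045,0.11,0],[-0.005,-0.045,0.124,0],[-0.005,-0.045,0.124,0]]'
python3 -m handwheel '[[0,0.02,0,0],[0,0.035,0,0],[0,0.045,0,0],[0,0.055,0,0],[0,0.065,0,0],[0,0.075,0,0],[0,0.085,0,0],[0,0.095,0,0],[0,0.1,0,0],[0,0.105,0,0],[0,0.11,0,0],[0,0.11,0,0]]'
cat > s.py <<'E'
from h import *
import sys
print(robot.get_obs()['position'],robot.get_obs()['ft_force'])
c=vision.camera('side');M=T('side',c);a=c['frame'][:,:,::-1]
for nm,th in [('off',-.4),('up',0),('on',.4)]:
  t=.034*np.sin(th);print(nm,np.round(proj(c,M,np.array((.4903+t,-.202+.065*t,.075+.034*np.cos(th)))),1))
cv2.imwrite('pics/%s.png'%sys.argv[1],cv2.resize(a[190:290,230:390],(800,500),interpolation=cv2.INTER_CUBIC))
E
python3 s.py s7
```

```text
time: 12.28
position: [0.4389, -0.2018, 0.0991]
tool_rot: [0.684, 0.729, -0.0, -0.001]
ft_force: [0.4, -0.0, 0.3]
grip_width: 0.0003
grip_force: 0.0
time: 13.28
position: [0.4715, -0.1995, 0.1]
tool_rot: [0.684, 0.729, -0.001, -0.002]
ft_force: [-2.3, -0.1, 3.4]
grip_width: 0.0008
grip_force: 1.9
[ 0.47146893 -0.19946836  0.1000164 ] [-2.30375646 -0.10205288  3.43180671]
off [321.9 244.7]
up [327.4 241.3]
on [332.4 240.6]
```

View pics/s7.png

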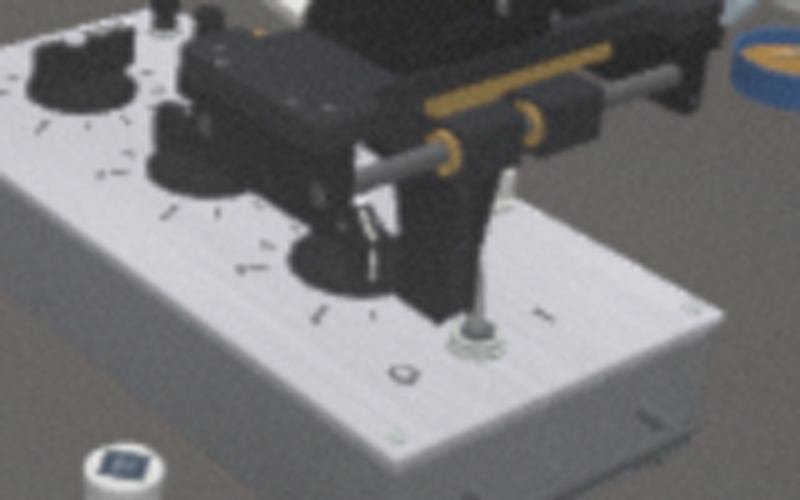

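```bash
python3 -m handwheel '[[0,0.005,0,0],[0,0.01,0,0],[0,0.015,0,0],[0,0.02,0,0],[0,0.02,0,0]]'
python3 s.py s8
```

```text
time: 13.75
position: [0.4802, -0.2002, 0.1001]
tool_rot: [0.684, 0.729, 0.0, 0.001]
ft_force: [1.3, 0.3, 0.2]
grip_width: 0.0004
grip_force: 0.0
[ 0.48021045 -0.20024238  0.10014892] [1.27643562 0.30041687 0.1898545 ]
off [321.9 244.7]
up [327.4 241.3]
on [332.4 240.6]
```

View pics/s8.png

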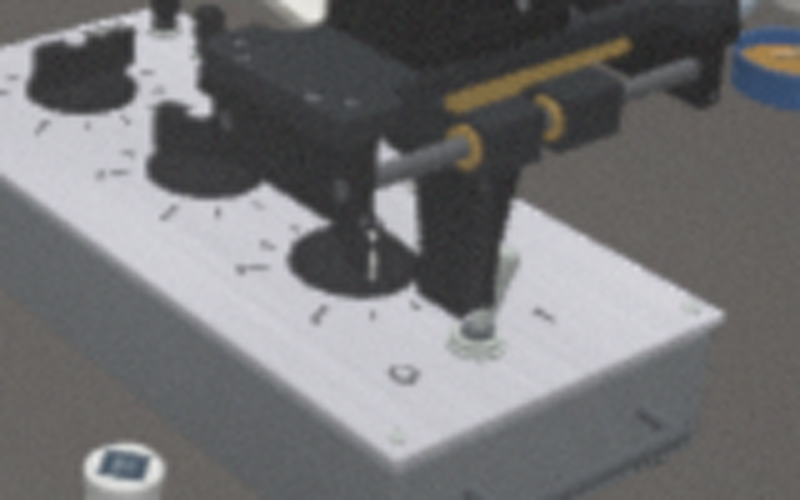

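```bash
python3 -m handwheel '[[0,-0.03,0,0],[0,-0.08,0,0],[0,-0.08,-0.08,0],[0,-0.08,-0.2,0],[0,-0.08,-0.33,0],[0,-0.1,-0.46,0],[0,-0.1,-0.5,0],[0,-0.1,-0.5,0],[0,-0.1,-0.5,0]]'
python3 - <<'E'
from h import *
for n in ['side','scene']:
  c=vision.camera(n);cv2.imwrite(f'pics/{n}9.png',c['frame'][:,:,::-1])
s=cv2.imread('pics/side9.png')[180:330,190:400];w=cv2.imread('pics/scene9.png')[160:310,180:390]
cv2.imwrite('pics/c9.png',cv2.resize(np.hstack([s,w]),(798,285),interpolation=cv2.INTER_CUBIC))
E
```

```text
time: 14.55
position: [0.4485, -0.2017, 0.2504]
tool_rot: [0.684, 0.729, 0.0, 0.001]
ft_force: [0.1, -0.8, -0.2]
grip_width: 0.0002
grip_force: 0.0
```

View pics/c9.png

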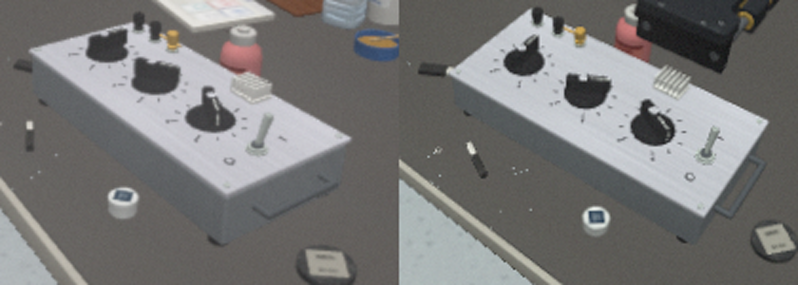

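The picture shows the toggle leaning to the rear, with its tip at about (268,118) in the left half. The middle dial has been turned, and the other dials and loose things are where they were.

```bash
python3 -c "
from rig import job
print(job.hand_in())"
```

```text
the job is handed in; nothing more can be done
None
```

The job is handed in: in the camera pictures the middle dial stands four clicks clockwise of its start, the toggle leans to the rear, and the other dials and loose things look unmoved; the hand-in returned no verdict.

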